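# Bolt down a swung pump foot with a drift

## Robot

A 6-joint arm with a two-finger parallel gripper is mounted at the origin on the work surface. World frame = base frame: x ahead of the robot, y to its left, z up, the work surface at z = 0. Lengths are in m, angles in rad, forces in N, time in s.
With the tool pointing down it reaches from about 0.375 to 0.9 m from the base axis. Payload 3.1 kg.
Tool frame: the origin (TCP) lies between the finger pads; the fingertips stand 17 mm ahead of it and the grasp point (between the pads) lies 2 mm behind it; z points along the fingers, y is the line along which they close (so a half turn about z gives the same grasp; the last joint's range is limited). The gripper opens to 85 mm and grips with 20 to 120 N. Pads are 22 mm wide; open, the fingers measure 114 mm over their backs; the gripper's body (76 mm by 85 mm) begins 54 mm behind the grasp point. The pads swing forward as they close: fully open they stand 13 mm farther back than shut.
Start: joints at [-1.389, 0.527, 1.433, -0, 1.181, -0.178], TCP at [0.22, -0.585, 0.248] pointing down, gripper open.
Joint ranges: [-3.08, 3.08], [-0.75, 2.2], [0.22, 2.44], [-1.43, 4.57], [0, 2.65], [-2.85, 2.85]. Speed limits (rad/s): [2.79, 2.79, 3.14, 3.14, 3.14, 3.14].

## Interface

Orientations are given as a unit quaternion [x, y, z, w].
In Python, from station import sense, vision, order gives the robot as it stands.
- The arm moves only by the shell command python3 -m crank 'ROWS' [OPENING] [FORCE]. ROWS is JSON, a list of rows, each an object with "dp": the shift along the world's x, y, z in units of 30 mm (1.0 is 30 mm), a list of three; "angular": the turn, a rotation vector about the world's x, y, z in degrees, a list of three. In form: [{"dp": [dx, dy, dz], "angular": [ax, ay, az]}, ...]. A call has 1 to 20 rows; each row shifts and turns the commanded pose from where the row before left it; what a row does not reach is not made up. A row lasts 1/10 s, in which the tool goes at most 50 mm and 8.59 degrees, less where a joint would pass 70% of its speed; a pose out of reach is approached as far as the arm can. A call is refused whole if a number of a shift passes 1 or a number of a turn 8.59, either way. A call with a gripper value outside its range is refused whole. OPENING is the closure, from 0 (fully open) to 1 (shut), set as the call begins (- or left out, the last holds). The fingers move at their own pace and stop on an object; FORCE is the grip in N (left out, the last holds). Time passes only in rows, so rows that do not move let the fingers close. It gives the time, the measured TCP pose, the force, the opening and the grip force at its end, in the units of the state.
- sense(): the state, without advancing time (a new reading comes with each control period).
- vision.snapshot(name): name is "side" or "top"; returns a dict with "image" (384x512x3 uint8, blue, green, red), "range_z" (384x512 float32, m along the optical axis (not along the pixel's ray), 0 where there is no reading), "mtx" (3x3 intrinsics, pixels), "pose" (4x4, takes a point from camera to world coordinates). Camera axes: x right, y down, z forward; pixel columns grow to the right and rows downward; lengths in m; the calibration is good to about 2 mm. A picture is of the moment at which its call begins.
- order.sign_off(): hands the job in; it is judged then, once.
The state is a dict: "t": time; "q": joint angles; "qd": joint speeds; "tau": joint torques, N m; "tcp_pos": TCP position; "tool_rot": TCP orientation; "force": force on the tool from outside, world axes, zero at the start; "ft_torque": the same for the moment, N m; "finger_gap": opening from 0.0 (shut) to 1.0 (fully open); "gripper_force": force on a finger pad.
Only numpy, scipy, OpenCV 4.12 (cv2) and the standard library are available. Lean on these libraries where they do the work, as an engineer would, in place of code of your own. Each camera call takes 0.05 s, during which the arm holds its last target. There are 200 camera calls.

## Task

The small pump's foot has swung out of line with its bed on its one fitted bolt. Take the tapered drift from the tool rack and push it down through the foot's free hole into the hole of the bed until its collar sits on the foot, so that the two holes line up; then pull it out, stand it back in a socket of the rack, and put the tall-headed bolt through both holes until its head sits flat on the foot, and let go. Leave the hexagon bolt in the rack and do not disturb the glassware.

Things in the scene. Friction and masses are not known exactly. Their poses are not given: they have to be found in the camera images.
- bed: Fixed bare aluminium block, 90 (x) x 270 (y) x 60 mm high, on the bench; origin at the centre of its underside, z up. It can stand at any yaw, left or right of the robot. One vertical 16 mm hole goes right through it at x = 0, y = +95 mm. The pump on the foot covers y = -70 to +25 mm, |x| < 40 mm, and its top is about 155 mm above the bench.
- bed_hole (a point): Centre of the bed hole's mouth, on the bed's top face (60 mm above the bench).
- foot_hole (a point): Centre of the foot's free 16 mm hole, at the foot's upper face (68 mm above the bench). The foot is a dark steel plate 64 x 240 x 8 mm lying on the bed, with the grey pump fixed on it.
- foot (a joint): Angle (rad) of the foot about the fitted vertical bolt at bed x = 0, y = -95 mm, which is 190 mm from the free hole. 0 = the holes are in line; positive moves the free hole towards the bed's -x. It starts at +0.026 to +0.039 (5 to 7.5 mm out of line). Dry friction of 0.6 N m (about 3 N at the hole) keeps it where it is left; it can be pushed past 0 as well.
- rack: Fixed white plastic tool rack, 60 (x) x 190 (y) x 75 mm high; origin at the centre of its underside, z up. Three vertical 17 mm through sockets at x = 0, y = -60, 0 and +60 mm. Drift, bolt and hexagon bolt stand in them in any order.
- drift: Loose steel drift, 140 mm long, 0.25 kg, standing tip down in the rack. Origin at the tip, z up along its axis. Taper: diameter 4 mm at the tip to 14.8 mm at z = 48 mm, then 14.8 mm up to the collar; collar diameter 26 mm at z = 64 to 70 mm, which rests on the rack or foot; round handle diameter 22 mm at z = 70 to 140 mm.
- bolt: Loose steel bolt with a tall round fluted head, 0.14 kg, standing in the rack. Origin at the centre of its foot, z up along its axis. Shank diameter 13 mm, 55 mm long with a 1 mm chamfer at the foot; head diameter 24 mm, z = 55 to 81 mm. Fully home in the bed its origin is 13 mm above the bench.
- hexbolt: Loose thinner bolt to leave in the rack: low hexagon head 18 mm across flats on a 25 mm flange, 52 mm long in all; origin at the centre of its foot.
- beaker: Open glass beaker, about 60 mm wide, 80 mm high, beside the bed near its hole; origin under its centre. Leave alone.
- bottle: Amber glass bottle, 58 mm wide, 150 mm high, on the other side of the bed; origin under its centre. Leave alone.
- jar: Glass jar with a lid, 60 mm wide, 85 mm high, beside the rack; origin under its centre. Leave alone.
There are look-alikes about, which are no part of the job. There is more than one size of the drift; the job needs the smallest.

How it is judged:
By the outcome, as a careful person would: the job done as asked, in the order asked, and still so for the second after the job is handed in, with the robot touching nothing.
It also fails if it takes over 72 s, if anything falls off the work surface, if the arm or the gripper's body presses on something with over 40 N, if the wrist force passes 120 N, or if a joint passes its speed limit or range.

## Working session

There is one attempt and no reset: what is moved stays moved. The work goes in short steps, Python scripts to look and compute and a shell command to move; the robot and the scene stay as the last step left them, time stands still between calls to the robot, and variables do not carry over. Pictures are saved under pics/ and viewed, at most 10 in all, crops included, and the job is handed in when it is done.

```bash
ls; mkdir -p pics; python3 - <<'E'
from station import sense, vision
import cv2,numpy as np
s=sense();print({k:np.round(v,3) for k,v in s.items()})
for n in("side","top"):
    d=vision.snapshot(n);np.savez(f"pics/{n}0.npz",**d);cv2.imwrite(f"pics/{n}0.png",d["image"]);print(n,d["mtx"],d["pose"].round(3))
E
```

```text
pics
{'t': np.float64(0.0), 'q': array([-1.39 ,  0.528,  1.434, -0.   ,  1.181, -0.178]), 'qd': array([ 0.001, -0.001,  0.002,  0.001, -0.   , -0.002]), 'tau': array([-1.0000e-03, -4.4236e+01, -1.7803e+01, -0.0000e+00,  8.0000e-03,
        0.0000e+00]), 'tcp_pos': array([ 0.22 , -0.584,  0.247]), 'tool_rot': array([ 0.984,  0.179, -0.   , -0.001]), 'force': array([-0.446,  0.436, -0.097]), 'ft_torque': array([ 0.009, -0.014, -0.01 ]), 'gripper_force': np.float64(0.0), 'finger_gap': np.float64(1.002)}
side [[385.69348828   0.         256.73235965]
 [  0.         385.69348828 196.06795993]
 [  0.           0.           1.        ]] [[ 0.992 -0.099  0.08   0.502]
 [-0.127 -0.758  0.64  -0.498]
 [-0.003 -0.645 -0.764  0.686]
 [ 0.     0.     0.     1.   ]]
top [[414.76268076   0.         262.07591141]
 [  0.         414.76268076 189.04182347]
 [  0.           0.           1.        ]] [[ 1.000e-03 -9.820e-01  1.890e-01  3.870e-01]
 [-1.000e+00 -6.000e-03 -2.600e-02  1.700e-02]
 [ 2.600e-02 -1.890e-01 -9.820e-01  1.009e+00]
 [ 0.000e+00  0.000e+00  0.000e+00  1.000e+00]]
```

View pics/side0.png

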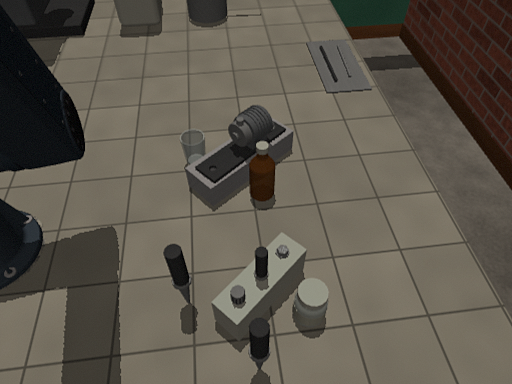

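View pics/top0.png

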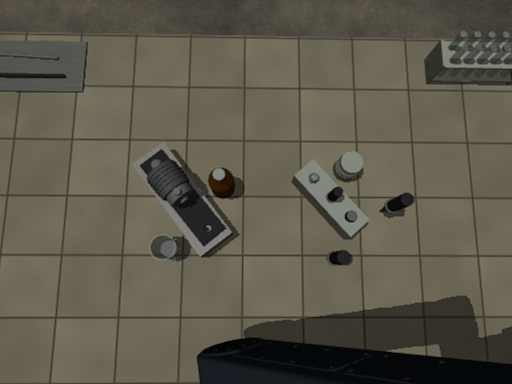

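The side view shows the bed with its pump at (240,155), its free hole near (213,168). The rack is at (260,285), holding the round-headed bolt at (238,293), the drift at (261,262) and the hexagon bolt at (282,251). Two bigger drifts stand off the rack. In the top view the foot hole is near (208,229), the drift (335,195), the bolt (351,215) and the hexagon bolt (314,178).

```bash
cat > h.py <<'E'
import cv2,numpy as np
def cloud(d):
    z=d["range_z"];v,u=np.indices(z.shape);K=d["mtx"]
    c=np.dstack([(u-K[0,2])/K[0,0]*z,(v-K[1,2])/K[1,1]*z,z])
    w=c@d["pose"][:3,:3].T+d["pose"][:3,3];w[z==0]=np.nan;return w
def plane(d,uv,h):
    K=d["mtx"];uv=np.atleast_2d(uv).astype(float)
    c=np.c_[(uv-K[:2,2])/[K[0,0],K[1,1]],np.ones(len(uv))]@d["pose"][:3,:3].T
    o=d["pose"][:3,3];return o+c*((h-o[2])/c[:,2])[:,None]
def proj(d,P):
    c=(np.atleast_2d(P)-d["pose"][:3,3])@d["pose"][:3,:3];q=c@d["mtx"].T;return q[:,:2]/q[:,2:]
E
python3 - <<'E'
from h import *
for n in("side","top"):
    d=dict(np.load(f"pics/{n}0.npz"));w=cloud(d);Z=w[...,2]
    print(n)
    g=cv2.cvtColor(d["image"],cv2.COLOR_BGR2GRAY)
    for nm,lo,hi,yr in(("bedtop",.054,.0635,(0.05,.4)),("foot",.0645,.073,(.05,.4)),("racktop",.068,.081,(-.4,-.05)),("tall",.085,.3,(-.5,-.02))):
        m=(Z>lo)&(Z<hi)&(w[...,1]>yr[0])&(w[...,1]<yr[1])&(w[...,0]>.3)&(w[...,0]<.85)
        k,l,st,ce=cv2.connectedComponentsWithStats(m.astype(np.uint8))
        for i in range(1,k):
            if st[i,4]<12: continue
            p=w[l==i];r=cv2.minAreaRect(p[:,:2].astype(np.float32))
            print(nm,st[i,4],ce[i].round(1),"mean",p.mean(0).round(4),"zmax",p[:,2].max().round(3),"rect",np.round(r[0],4),np.round(r[1],4),round(r[2],1))
    crop=(190,120,110,100) if n=="side" else (125,135,125,130)
    def cr(x,y,ww,hh): return cv2.resize(d["image"][y:y+hh,x:x+ww],(400,400*hh//ww),interpolation=cv2.INTER_CUBIC)
    a=cr(*((180,120,120,120) if n=="side" else (125,140,120,120)));b=cr(*((200,225,120,120) if n=="side" else (275,145,120,120)))
    cv2.imwrite(f"pics/{n}_crop.png",np.clip(np.hstack([a,b])*1.5,0,255).astype(np.uint8))
E
```

```text
side
bedtop 219 [279.6 135.1] mean [0.6482 0.2152 0.0591] zmax 0.063 rect [0.6519 0.2219] [0.1119 0.056 ] 77.0
bedtop 61 [191.4 137.8] mean [0.433  0.2335 0.0591] zmax 0.063 rect [0.4336 0.2313] [0.0443 0.0176] 7.6
bedtop 690 [215.4 168.6] mean [0.4854 0.122  0.0591] zmax 0.063 rect [0.5019 0.1417] [0.1517 0.0928] 37.6
bedtop 70 [193.8 149.4] mean [0.4379 0.1912 0.059 ] zmax 0.063 rect [0.4381 0.1946] [0.0539 0.0221] 7.9
bedtop 18 [212.5 167.9] mean [0.4787 0.1227 0.0601] zmax 0.063 rect [0.4801 0.1217] [0.0095 0.0167] 66.6
bedtop 75 [261.5 183.1] mean [0.5826 0.0639 0.0585] zmax 0.063 rect [0.5833 0.0684] [0.0235 0.0555] 82.4
foot 186 [273.3 132.6] mean [0.6327 0.2169 0.0674] zmax 0.073 rect [0.6282 0.2127] [0.0891 0.041 ] 55.9
foot 66 [191.4 134.7] mean [0.4344 0.2331 0.0689] zmax 0.073 rect [0.4346 0.2304] [0.0485 0.0245] 4.3
foot 55 [192.8 146.7] mean [0.4368 0.1901 0.0689] zmax 0.073 rect [0.4375 0.1942] [0.0554 0.0218] 5.7
foot 1088 [224.7 160.1] mean [0.5083 0.1378 0.0671] zmax 0.072 rect [0.513 0.145] [0.1412 0.0669] 39.1
foot 70 [261.4 179.7] mean [0.5825 0.0647 0.0688] zmax
[... 1942 characters left out ...]
zmax 0.089 rect [ 0.6176 -0.1989] [0.0179 0.0152] 42.7
tall 12 [353.2 171.3] mean [ 0.6071 -0.2164  0.0859] zmax 0.089 rect [ 0.6079 -0.2159] [0.0048 0.0141] 0.2
tall 42 [314.5 177.5] mean [ 0.5918 -0.1264  0.087 ] zmax 0.09 rect [ 0.5914 -0.1263] [0.0169 0.0164] 1.4
tall 151 [335.4 194. ] mean [ 0.545  -0.1634  0.1344] zmax 0.154 rect [ 0.547 -0.166] [0.0204 0.0214] 44.4
tall 382 [399.1 203. ] mean [ 0.5238 -0.2951  0.1478] zmax 0.185 rect [ 0.526  -0.2989] [0.0322 0.0283] 5.9
tall 107 [351.4 216. ] mean [ 0.5021 -0.2049  0.0993] zmax 0.105 rect [ 0.5022 -0.206 ] [0.0237 0.0222] 88.0
tall 303 [338.6 257.7] mean [ 0.4091 -0.1612  0.1539] zmax 0.185 rect [ 0.4103 -0.1648] [0.0297 0.0312] 60.4
```

View pics/top_crop.png

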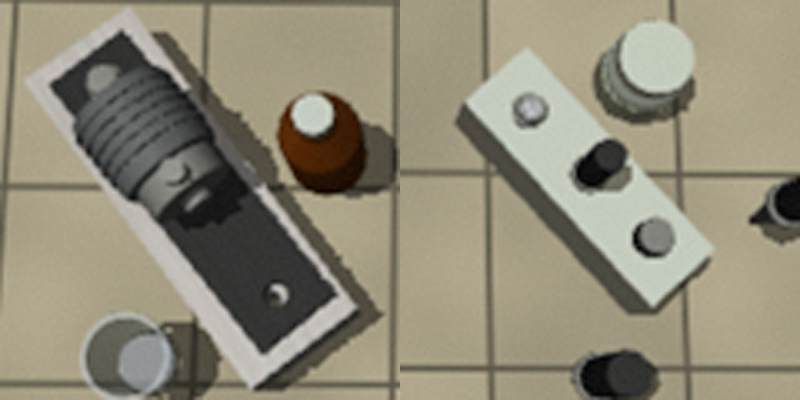

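View pics/side_crop.png

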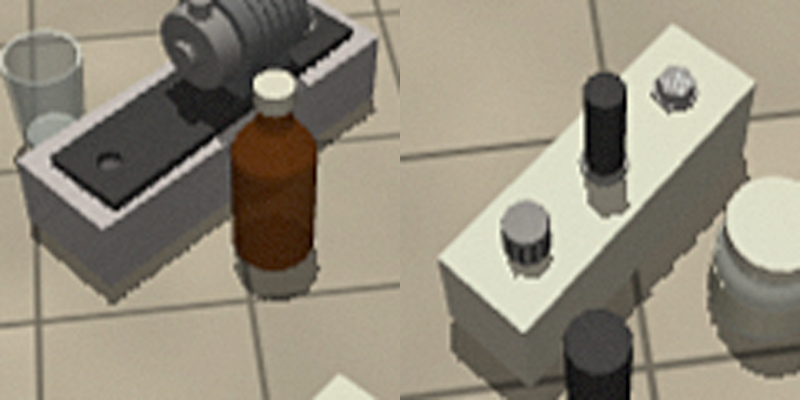

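The crops show the foot hole at about (207.8,227.9) in the top view and (212.7,168.3) in the side view. The middle socket's tool is 151 mm high, which makes it the smallest drift, and the fluted round head is at the bed's near side of the rack.

```bash
python3 - <<'E'
from h import *
T=dict(np.load("pics/top0.npz"));S=dict(np.load("pics/side0.npz"))
print(plane(T,(207.8,227.9),.068),plane(S,(212.7,168.3),.068))
# triangulate from foot corners seen in both: project predicted points
P=[[.4725,.1209,.068],[.476,.1158,.068],[.5485,-.1665,.151],[.5037,-.2061,.101]]
print(proj(T,P).round(1),proj(S,P).round(1))
for n,d in(("side",S),("top",T)):
    w=cloud(d);Z=w[...,2]
    for nm,lo,c in(("drift",.148,(.5485,-.1665)),("bolt",.099,(.5037,-.2061)),("beaker",.075,(.44,.21)),("bottle",.14,(.585,.068))):
        m=(Z>lo)&(Z<lo+.012)&(np.hypot(w[...,0]-c[0],w[...,1]-c[1])<.05 if nm in("beaker","bottle") else np.hypot(w[...,0]-c[0],w[...,1]-c[1])<.02)
        p=w[m]; print(n,nm,len(p),p.mean(0).round(4), ((p.min(0)+p.max(0))/2).round(4))
    g=d["image"].astype(int).sum(2)
    # foot outline: dark pixels near hole, cast on plane z=.068
    p=proj(d,[[.4855,.122,.068]])[0];m=np.zeros(g.shape,np.uint8)
    w=cloud(d);a=(g<150)&(abs(w[...,2]-.066)<.008)&(np.hypot(w[...,0]-.49,w[...,1]-.13)<.12)
    a=cv2.morphologyEx(a.astype(np.uint8),cv2.MORPH_CLOSE,np.ones((3,3)))
    cs,_=cv2.findContours(a,cv2.RETR_EXTERNAL,cv2.CHAIN_APPROX_NONE);c=max(cs,key=cv2.contourArea)
    q=plane(d,c[:,0],.068)[:,:2];r=cv2.minAreaRect(q.astype(np.float32));print("foot",r)
E
```

```text
[[0.47747528 0.11551298 0.068     ]] [[0.4793639  0.11379255 0.068     ]]
[[205.4 230.1]
 [207.7 228.6]
 [338.4 191. ]
 [352.2 215.2]] [[209.5 166.3]
 [211.1 167.8]
 [260.2 251.6]
 [236.3 291.3]]
side drift 121 [ 0.5497 -0.1673  0.1501] [ 0.5498 -0.1671  0.1503]
side bolt 126 [ 0.5049 -0.2066  0.1003] [ 0.5048 -0.2067  0.101 ]
side beaker 132 [0.4361 0.2123 0.078 ] [0.4355 0.213  0.0787]
side bottle 129 [0.5855 0.0833 0.1477] [0.5859 0.0863 0.1459]
foot ((0.5146434903144836, 0.14170178771018982), (0.14539317786693573, 0.06815534830093384), 39.68235397338867)
top drift 75 [ 0.5475 -0.1664  0.1503] [ 0.5477 -0.1669  0.151 ]
top bolt 77 [ 0.5027 -0.2059  0.1011] [ 0.503  -0.2059  0.1018]
top beaker 151 [0.4337 0.2143 0.0792] [0.434  0.2135 0.0797]
top bottle 123 [0.5825 0.0864 0.149 ] [0.5828 0.0865 0.1467]
foot ((0.5082864761352539, 0.14167290925979614), (0.13077066838741302, 0.06357105821371078), 39.297489166259766)
```

```bash
python3 -m crank '[{"dp":[0.9,1,0],"angular":[0,0,3]},{"dp":[0.9,1,0],"angular":[0,0,3]},{"dp":[0.9,1,0],"angular":[0,0,3]},{"dp":[0.9,1,0],"angular":[0,0,3]},{"dp":[0.9,1,0],"angular":[0,0,3]},{"dp":[0.9,1,0],"angular":[0,0,3]},{"dp":[0.9,1,0],"angular":[0,0,3.1]},{"dp":[0.9,1,0],"angular":[0,0,0]},{"dp":[0.9,1,0],"angular":[0,0,0]},{"dp":[0.9,1,0],"angular":[0,0,0]},{"dp":[0.9,1,0],"angular":[0,0,0]},{"dp":[0.9,1,0],"angular":[0,0,0]},{"dp":[0.15,1,0],"angular":[0,0,0]},{"dp":[0,0.95,0],"angular":[0,0,0]},{"dp":[0,0,0],"angular":[0,0,0]},{"dp":[0,0,0],"angular":[0,0,0]}]' 0.2 80
```

```text
t: 1.7
tcp_pos: [0.5485, -0.1659, 0.2481]
tool_rot: [0.934, 0.357, -0.0, 0.0]
force: [0.4, -1.1, -0.2]
finger_gap: 0.804
gripper_force: 0.0
```

```bash
python3 -m crank '[{"dp":[0,-0.03,-0.8],"angular":[0,0,0]},{"dp":[0,0,-0.8],"angular":[0,0,0]},{"dp":[0,0,-0.8],"angular":[0,0,0]},{"dp":[0,0,-0.8],"angular":[0,0,0]},{"dp":[0,0,-0.8],"angular":[0,0,0]},{"dp":[0,0,0],"angular":[0,0,0]}]'; python3 -m crank '[{"dp":[0,0,0],"angular":[0,0,0]},{"dp":[0,0,0],"angular":[0,0,0]},{"dp":[0,0,0],"angular":[0,0,0]},{"dp":[0,0,0],"angular":[0,0,0]},{"dp":[0,0,0],"angular":[0,0,0]},{"dp":[0,0,0],"angular":[0,0,0]},{"dp":[0,0,0],"angular":[0,0,0]},{"dp":[0,0,0],"angular":[0,0,0]}]' 1 80
```

```text
t: 2.3
tcp_pos: [0.5464, -0.1679, 0.1252]
tool_rot: [0.935, 0.355, -0.002, -0.002]
force: [-0.3, -0.6, 1.1]
finger_gap: 0.797
gripper_force: 0.0
t: 3.1
tcp_pos: [0.5492, -0.1677, 0.1299]
tool_rot: [0.934, 0.356, 0.001, 0.001]
force: [-2.6, -0.9, 6.9]
finger_gap: 0.238
gripper_force: 77.8
```

```bash
python3 -m crank '[{"dp":[0,0,0.5],"angular":[0,0,0]},{"dp":[0,0,0.9],"angular":[0,0,0]},{"dp":[0,0,0.9],"angular":[0,0,0]},{"dp":[0,0,0.9],"angular":[0,0,0]},{"dp":[0,0,0.3],"angular":[0,0,0]},{"dp":[-0.15,0.6,0],"angular":[0,0,0]},{"dp":[-0.25,0.92,0],"angular":[0,0,0]},{"dp":[-0.25,0.95,0],"angular":[0,0,0]},{"dp":[-0.25,0.95,0],"angular":[0,0,0]},{"dp":[-0.25,0.95,0],"angular":[0,0,0]},{"dp":[-0.25,0.95,0],"angular":[0,0,0]},{"dp":[-0.25,0.95,0],"angular":[0,0,0]},{"dp":[-0.25,0.95,0],"angular":[0,0,0]},{"dp":[-0.25,0.95,0],"angular":[0,0,0]},{"dp":[-0.2,0.8,0],"angular":[0,0,0]},{"dp":[-0.12,0.55,0],"angular":[0,0,0]},{"dp":[0,0,-0.4],"angular":[0,0,0]},{"dp":[0,0,-0.4],"angular":[0,0,0]},{"dp":[0,0,0],"angular":[0,0,0]},{"dp":[0,0,0],"angular":[0,0,0]}]'
python3 - <<'E'
from h import *
from station import sense,vision
out=[]
for n,c in(("side",(165,80,120,120)),("top",(150,150,120,120))):
    d=vision.snapshot(n);np.savez(f"pics/{n}1.npz",**d);x,y,w,h=c
    out.append(cv2.resize(d["image"][y:y+h,x:x+w],(400,400),interpolation=cv2.INTER_CUBIC))
    p=sense();print(np.round(p["tcp_pos"],4),p["force"].round(1))
cv2.imwrite("pics/at_bed1.png",np.clip(np.hstack(out)*1.6,0,255).astype(np.uint8))
E
```

```text
t: 5.1
tcp_pos: [0.473, 0.1187, 0.2083]
tool_rot: [0.934, 0.356, -0.002, -0.001]
force: [1.2, -1.0, -3.2]
finger_gap: 0.235
gripper_force: 78.7
[0.4738 0.1185 0.2088] [ 1.2 -0.8 -2.5]
[0.4742 0.1184 0.2093] [ 0.2  0.4 -1.7]
```

View pics/at_bed1.png

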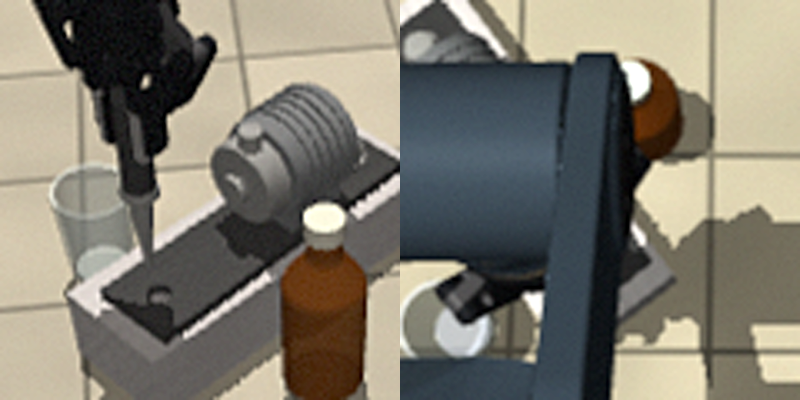

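The side crop shows the drift's tip at about pixel (210,159) and the foot hole at (213,168.5). The arm hides the top view.

```bash
python3 - <<'E'
from h import *
S=dict(np.load("pics/side1.npz"));w=cloud(S)
t=np.array([.474,.1185,.0902])
print("pred tip px",proj(S,t)," seen->world at .0902",plane(S,(210,159.2),.0902))
# measure handle/collar axis: depth-based points close to drift
m=(np.hypot(w[...,0]-t[0],w[...,1]-t[1])<.03)&(w[...,2]>.088)&(w[...,2]<.165)
for lo in(.09,.1,.11,.12,.13,.14,.148,.152,.156,.16):
    p=w[m&(abs(w[...,2]-lo)<.005)]
    if len(p): print(lo,len(p),((p.min(0)+p.max(0))/2).round(4),np.ptp(p[:,0]).round(4))
# hole dark blob
g=cv2.cvtColor(S["image"],cv2.COLOR_BGR2GRAY)[160:178,200:226]
print(g)
E
```

```text
pred tip px [[209.22656123 159.93417501]]  seen->world at .0902 [[0.47580078 0.12057955 0.0902    ]]
0.09 4 [0.4737 0.1189 0.0918] 0.0043
0.1 7 [0.4744 0.1181 0.0991] 0.0049
0.11 15 [0.4737 0.1163 0.11  ] 0.0085
0.12 15 [0.4735 0.1159 0.12  ] 0.0106
0.13 19 [0.4743 0.1141 0.1302] 0.0112
0.14 23 [0.474  0.1146 0.1393] 0.0133
0.148 12 [0.4748 0.1129 0.1479] 0.0128
0.152 23 [0.4744 0.111  0.152 ] 0.0229
0.156 52 [0.4741 0.1131 0.1569] 0.0247
0.16 54 [0.4741 0.1131 0.1601] 0.0247
[[138 140 136 124  86  48  43  48  44  48  47  45  46  48  51  47  48  52
   49  50  47  49  49  49  48  48]
 [142 130 101  65  45  44  48  47  49  45  47  50  49  47  49  49  51  48
   49  49  48  48  49  47  49  49]
 [131  89  48  41  46  47  49  48  48  46  50  50  48  49  50  48  47  48
   48  46  49  49  47  47  50  48]
 [ 86  48  43  47  49  46  46  47  48  47  50  49  52  49  49  47  48  49
   48  48  51  49  47  48  50  47]
 [ 39  48  48  48  47  46  50  48  49  51  49  47  50  49  49  48  50  48
   45  47  50  49  47  51  47  48]
 [ 47  49  45  47  46  47  45  49  50  48  44  41  37  39  39  46  48  48

[... 643 characters left out ...]
42  49  49
   50  49  51  50  46  49  45  50]
 [ 37  18  18  22  23  23  23  20  22  21  26  24  25  24  22  18  36  49
   49  48  48  48  49  51  49  43]
 [ 67  39  19  18  20  25  24  24  26  26  26  25  23  25  24  23  20  46
   49  48  51  49  49  43  41  26]
 [ 77  66  48  25  20  21  25  24  27  25  24  28  24  26  26  23  22  48
   50  50  48  52  46  31  14  13]
 [ 74  79  73  60  39  18  21  23  27  26  27  22  25  23  25  21  18  48
   51  51  47  41  27  13  19  43]
 [ 75  74  73  77  66  39  18  15  21  22  24  27  26  26  28  26  22  48
   51  44  35  18  10  14  94 107]
 [ 73  73  73  74  75  65  47  25  18  22  22  25  22  25  28  23  24  41
   39  29  13  16  39  94 141 148]]
```

```bash
python3 -m crank '[{"dp":[0.07,-0.04,-0.1],"angular":[0,0,0]},{"dp":[0,0,-0.4],"angular":[0,0,0]},{"dp":[0,0,-0.4],"angular":[0,0,0]},{"dp":[0,0,0],"angular":[0,0,0]},{"dp":[0,0,0],"angular":[0,0,0]}]';python3 -m crank '[{"dp":[0,0,-0.2],"angular":[0,0,0]},{"dp":[0,0,-0.2],"angular":[0,0,0]},{"dp":[0,0,0],"angular":[0,0,0]},{"dp":[0,0,0],"angular":[0,0,0]}]'
```

```text
t: 5.7
tcp_pos: [0.4768, 0.1169, 0.1825]
tool_rot: [0.935, 0.356, 0.0, 0.0]
force: [0.1, -0.9, -2.2]
finger_gap: 0.234
gripper_force: 78.7
t: 6.1
tcp_pos: [0.4765, 0.117, 0.1702]
tool_rot: [0.934, 0.356, -0.0, -0.0]
force: [-0.7, -0.2, -2.3]
finger_gap: 0.235
gripper_force: 78.7
```

```bash
python3 -m crank '[{"dp":[-0.01,0.01,-0.17],"angular":[0,0,0]},{"dp":[-0.01,0.01,-0.17],"angular":[0,0,0]},{"dp":[-0.01,0.01,-0.17],"angular":[0,0,0]},{"dp":[0,0,0],"angular":[0,0,0]},{"dp":[0,0,0],"angular":[0,0,0]}]';python3 -m crank '[{"dp":[-0.02,0.02,-0.1],"angular":[0,0,0]},{"dp":[-0.02,0.02,-0.1],"angular":[0,0,0]},{"dp":[0,0,0],"angular":[0,0,0]},{"dp":[0,0,0],"angular":[0,0,0]}]'
```

```text
t: 6.6
tcp_pos: [0.4756, 0.1179, 0.1547]
tool_rot: [0.934, 0.356, -0.0, -0.0]
force: [-0.3, -0.8, -3.2]
finger_gap: 0.24
gripper_force: 78.7
t: 7.0
tcp_pos: [0.4751, 0.1189, 0.149]
tool_rot: [0.934, 0.356, 0.001, 0.0]
force: [1.9, -2.9, -1.9]
finger_gap: 0.24
gripper_force: 78.5
```

```bash
python3 -m crank '[{"dp":[-0.02,0.02,-0.12],"angular":[0,0,0]},{"dp":[-0.02,0.02,-0.12],"angular":[0,0,0]},{"dp":[0,0,0],"angular":[0,0,0]},{"dp":[0,0,0],"angular":[0,0,0]}]';python3 -m crank '[{"dp":[0,0,-0.1],"angular":[0,0,0]},{"dp":[0,0,-0.1],"angular":[0,0,0]},{"dp":[0,0,0],"angular":[0,0,0]},{"dp":[0,0,0],"angular":[0,0,0]}]'
```

```text
t: 7.4
tcp_pos: [0.4732, 0.1205, 0.1414]
tool_rot: [0.934, 0.356, -0.0, -0.0]
force: [2.3, -1.9, -3.0]
finger_gap: 0.236
gripper_force: 78.6
t: 7.8
tcp_pos: [0.4732, 0.1204, 0.1354]
tool_rot: [0.934, 0.356, -0.0, -0.0]
force: [3.0, -1.8, -4.3]
finger_gap: 0.239
gripper_force: 78.5
```

```bash
python3 -m crank '[{"dp":[0,0,-0.1],"angular":[0,0,0]},{"dp":[0,0,-0.05],"angular":[0,0,0]},{"dp":[0,0,0],"angular":[0,0,0]},{"dp":[0,0,0],"angular":[0,0,0]}]'
```

```text
t: 8.2
tcp_pos: [0.4732, 0.1204, 0.1311]
tool_rot: [0.934, 0.356, -0.0, -0.0]
force: [1.3, -2.2, -3.3]
finger_gap: 0.238
gripper_force: 78.5
```

```bash
python3 -m crank '[{"dp":[0,0,-0.07],"angular":[0,0,0]},{"dp":[0,0,0],"angular":[0,0,0]},{"dp":[0,0,0],"angular":[0,0,0]}]'
```

```text
t: 8.5
tcp_pos: [0.4732, 0.1204, 0.1291]
tool_rot: [0.934, 0.356, -0.0, -0.0]
force: [0.5, -1.8, -4.4]
finger_gap: 0.234
gripper_force: 78.5
```

```bash
python3 -m crank '[{"dp":[0,0,-0.08],"angular":[0,0,0]},{"dp":[0,0,-0.05],"angular":[0,0,0]},{"dp":[0,0,0],"angular":[0,0,0]},{"dp":[0,0,0],"angular":[0,0,0]}]';python3 -m crank '[{"dp":[0,0,-0.05],"angular":[0,0,0]},{"dp":[0,0,0],"angular":[0,0,0]},{"dp":[0,0,0],"angular":[0,0,0]}]'
```

```text
t: 8.9
tcp_pos: [0.4732, 0.1204, 0.1251]
tool_rot: [0.934, 0.356, -0.0, -0.0]
force: [1.8, -1.6, -3.2]
finger_gap: 0.239
gripper_force: 78.5
t: 9.2
tcp_pos: [0.4732, 0.1204, 0.1237]
tool_rot: [0.934, 0.356, -0.0, -0.0]
force: [1.3, -1.1, -1.9]
finger_gap: 0.239
gripper_force: 78.5
```

```bash
python3 -m crank '[{"dp":[0,0,-0.05],"angular":[0,0,0]},{"dp":[0,0,0],"angular":[0,0,0]},{"dp":[0,0,0],"angular":[0,0,0]}]'; python3 -m crank '[{"dp":[0,0,-0.05],"angular":[0,0,0]},{"dp":[0,0,0],"angular":[0,0,0]},{"dp":[0,0,0],"angular":[0,0,0]}]'
```

```text
t: 9.5
tcp_pos: [0.4733, 0.1204, 0.1228]
tool_rot: [0.934, 0.356, 0.0, 0.0]
force: [-0.6, -3.0, 5.5]
finger_gap: 0.236
gripper_force: 79.8
t: 9.8
tcp_pos: [0.4733, 0.1205, 0.1227]
tool_rot: [0.934, 0.356, 0.001, 0.0]
force: [-3.2, -2.6, 18.0]
finger_gap: 0.235
gripper_force: 81.4
```

```bash
python3 -m crank '[{"dp":[0,0,0.04],"angular":[0,0,0]},{"dp":[-0.015,0.018,0],"angular":[0,0,0]},{"dp":[0,0,0],"angular":[0,0,0]},{"dp":[0,0,0],"angular":[0,0,0]}]'
```

```text
t: 10.2
tcp_pos: [0.4732, 0.1206, 0.1228]
tool_rot: [0.934, 0.356, 0.0, 0.001]
force: [-0.5, -3.6, 9.3]
finger_gap: 0.239
gripper_force: 79.6
```

```bash
python3 -m crank '[{"dp":[-0.015,0.018,0.02],"angular":[0,0,0]},{"dp":[0,0,0],"angular":[0,0,0]},{"dp":[0,0,0],"angular":[0,0,0]}]'
```

```text
t: 10.5
tcp_pos: [0.4728, 0.1212, 0.1228]
tool_rot: [0.934, 0.356, 0.0, 0.0]
force: [0.6, -4.0, 5.3]
finger_gap: 0.237
gripper_force: 79.2
```

```bash
python3 -m crank '[{"dp":[-0.012,0.016,0],"angular":[0,0,0]},{"dp":[0,0,0],"angular":[0,0,0]},{"dp":[0,0,0],"angular":[0,0,0]}]'
```

```text
t: 10.8
tcp_pos: [0.4726, 0.1214, 0.1228]
tool_rot: [0.934, 0.356, 0.0, 0.001]
force: [1.7, -5.3, 5.5]
finger_gap: 0.238
gripper_force: 79.3
```

```bash
python3 -m crank '[{"dp":[0.01,-0.013,0.1],"angular":[0,0,0]},{"dp":[0,0,0.3],"angular":[0,0,0]},{"dp":[0,0,0.5],"angular":[0,0,0]},{"dp":[0,0,0.6],"angular":[0,0,0]},{"dp":[0,0,0.8],"angular":[0,0,0]},{"dp":[0,0,0.9],"angular":[0,0,0]},{"dp":[0,0,0.5],"angular":[0,0,0]},{"dp":[0,0,0.3],"angular":[0,0,0]},{"dp":[0,0,0],"angular":[0,0,0]}]';python3 -m crank '[{"dp":[0.15,-0.6,0],"angular":[0,0,0]},{"dp":[0.25,-0.95,0],"angular":[0,0,0]},{"dp":[0.25,-0.95,0],"angular":[0,0,0]},{"dp":[0.25,-0.95,0],"angular":[0,0,0]},{"dp":[0.25,-0.95,0],"angular":[0,0,0]},{"dp":[0.25,-0.95,0],"angular":[0,0,0]},{"dp":[0.25,-0.95,0],"angular":[0,0,0]},{"dp":[0.25,-0.95,0],"angular":[0,0,0]},{"dp":[0.25,-0.95,0],"angular":[0,0,0]},{"dp":[0.25,-0.9,0],"angular":[0,0,0]},{"dp":[0.15,-0.54,0],"angular":[0,0,0]},{"dp":[0,0,0],"angular":[0,0,0]},{"dp":[0,0,0],"angular":[0,0,0]},{"dp":[0,0,0],"angular":[0,0,0]}]'
```

```text
t: 11.7
tcp_pos: [0.4719, 0.1221, 0.2433]
tool_rot: [0.934, 0.356, 0.0, -0.0]
force: [0.3, 0.4, -2.5]
finger_gap: 0.239
gripper_force: 79.0
t: 13.1
tcp_pos: [0.5479, -0.166, 0.242]
tool_rot: [0.934, 0.356, -0.001, -0.001]
force: [-0.7, -0.2, -2.1]
finger_gap: 0.236
gripper_force: 78.9
```

```bash
python3 -m crank '[{"dp":[0.03,-0.04,-0.6],"angular":[0,0,0]},{"dp":[0,0,-0.8],"angular":[0,0,0]},{"dp":[0,0,-0.4],"angular":[0,0,0]},{"dp":[0,0,0],"angular":[0,0,0]},{"dp":[0,0,0],"angular":[0,0,0]}]';python3 -m crank '[{"dp":[0,0,-0.3],"angular":[0,0,0]},{"dp":[0,0,-0.3],"angular":[0,0,0]},{"dp":[0,0,0],"angular":[0,0,0]},{"dp":[0,0,0],"angular":[0,0,0]}]'
python3 - <<'E'
from h import *
from station import sense,vision
out=[]
for n,c in(("side",(180,120,120,120)),("top",(125,140,120,120))):
    d=vision.snapshot(n);np.savez(f"pics/{n}2.npz",**d);x,y,w,h=c
    out.append(cv2.resize(d["image"][y:y+h,x:x+w],(400,400),interpolation=cv2.INTER_CUBIC))
    w=cloud(d);m=(w[...,2]>.0645)&(w[...,2]<.073)&(w[...,1]>.05)&(w[...,1]<.25)&(w[...,0]>.44)&(w[...,0]<.6)
    k,l,st,ce=cv2.connectedComponentsWithStats(m.astype(np.uint8));i=1+st[1:,4].argmax();print(n,cv2.minAreaRect(w[l==i][:,:2].astype(np.float32)))
cv2.imwrite("pics/bed2.png",np.clip(np.hstack(out)*1.6,0,255).astype(np.uint8))
E
```

```text
t: 13.6
tcp_pos: [0.5499, -0.1684, 0.1889]
tool_rot: [0.934, 0.356, 0.0, 0.0]
force: [0.3, -0.6, -2.9]
finger_gap: 0.238
gripper_force: 79.0
t: 14.0
tcp_pos: [0.5495, -0.1688, 0.1703]
tool_rot: [0.934, 0.356, -0.0, -0.0]
force: [-0.2, -0.3, -1.4]
finger_gap: 0.237
gripper_force: 79.0
side ((0.4860418438911438, 0.1305799037218094), (0.08309786021709442, 0.06618063896894455), 38.81547164916992)
top ((0.5747231245040894, 0.060031708329916), (0.0, 0.0), 0.0)
```

View pics/bed2.png

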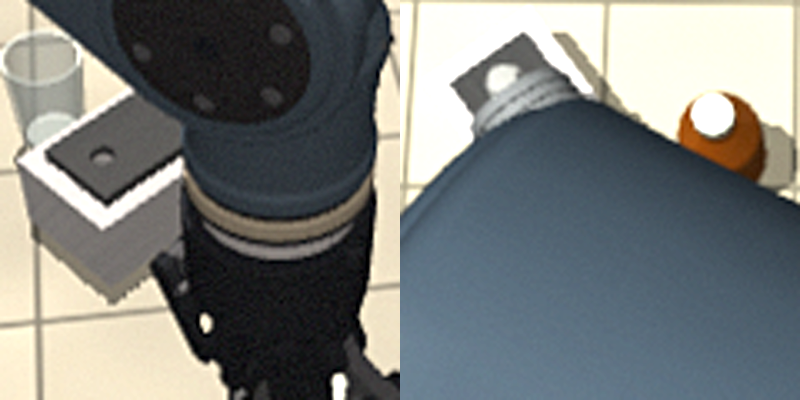

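The side crop shows the foot hole moved to crop (103,156), from (109,161) before. That is about 6 mm towards the bed hole, and the foot's margin now looks even.

```bash
python3 -m crank '[{"dp":[-0.015,0.03,-0.3],"angular":[0,0,0]},{"dp":[0,0,-0.3],"angular":[0,0,0]},{"dp":[0,0,-0.3],"angular":[0,0,0]},{"dp":[0,0,0],"angular":[0,0,0]},{"dp":[0,0,0],"angular":[0,0,0]}]';python3 -m crank '[{"dp":[0,0,-0.15],"angular":[0,0,0]},{"dp":[0,0,-0.15],"angular":[0,0,0]},{"dp":[0,0,0],"angular":[0,0,0]},{"dp":[0,0,0],"angular":[0,0,0]}]'
```

```text
t: 14.6
tcp_pos: [0.549, -0.1679, 0.143]
tool_rot: [0.934, 0.356, -0.0, -0.0]
force: [-0.1, -1.0, -2.6]
finger_gap: 0.24
gripper_force: 79.0
t: 15.0
tcp_pos: [0.5492, -0.1679, 0.1344]
tool_rot: [0.934, 0.356, -0.0, -0.0]
force: [-0.2, 0.5, -1.9]
finger_gap: 0.238
gripper_force: 79.2
```

```bash
python3 -m crank '[{"dp":[0,0,-0.08],"angular":[0,0,0]},{"dp":[0,0,-0.07],"angular":[0,0,0]},{"dp":[0,0,0],"angular":[0,0,0]},{"dp":[0,0,0],"angular":[0,0,0]}]'
```

```text
t: 15.4
tcp_pos: [0.5492, -0.1679, 0.13]
tool_rot: [0.934, 0.356, -0.0, -0.0]
force: [-0.2, 1.0, -1.9]
finger_gap: 0.235
gripper_force: 79.4
```

```bash
python3 -m crank '[{"dp":[0,0,-0.04],"angular":[0,0,0]},{"dp":[0,0,0],"angular":[0,0,0]},{"dp":[0,0,0],"angular":[0,0,0]}]';python3 -m crank '[{"dp":[0,0,0],"angular":[0,0,0]},{"dp":[0,0,0],"angular":[0,0,0]},{"dp":[0,0,0],"angular":[0,0,0]},{"dp":[0,0,0],"angular":[0,0,0]},{"dp":[0,0,0.3],"angular":[0,0,0]},{"dp":[0,0,0.8],"angular":[0,0,0]},{"dp":[0,0,0.8],"angular":[0,0,0]},{"dp":[-0.5,-0.4,0.5],"angular":[0,0,0]},{"dp":[-0.5,-0.5,0],"angular":[0,0,0]},{"dp":[-0.5,-0.4,0],"angular":[0,0,0]},{"dp":[0,0,0],"angular":[0,0,0]},{"dp":[0,0,0],"angular":[0,0,0]}]' 0.4
```

```text
t: 15.7
tcp_pos: [0.5493, -0.1679, 0.1299]
tool_rot: [0.934, 0.356, 0.0, 0.0]
force: [-2.0, 0.9, 5.1]
finger_gap: 0.237
gripper_force: 80.1
t: 16.9
tcp_pos: [0.5045, -0.2072, 0.2014]
tool_rot: [0.935, 0.356, 0.0, 0.0]
force: [0.1, -0.0, 0.7]
finger_gap: 0.599
gripper_force: 0.0
```

```bash
python3 -m crank '[{"dp":[0,0,-0.7],"angular":[0,0,0]},{"dp":[0,0,-0.8],"angular":[0,0,0]},{"dp":[0,0,-0.8],"angular":[0,0,0]},{"dp":[0,0,-0.7],"angular":[0,0,0]},{"dp":[0,0,-0.3],"angular":[0,0,0]},{"dp":[0,0,-0.2],"angular":[0,0,0]},{"dp":[0,0,0],"angular":[0,0,0]},{"dp":[0,0,0],"angular":[0,0,0]}]';python3 -m crank '[{"dp":[0,0,0],"angular":[0,0,0]},{"dp":[0,0,0],"angular":[0,0,0]},{"dp":[0,0,0],"angular":[0,0,0]},{"dp":[0,0,0],"angular":[0,0,0]},{"dp":[0,0,0],"angular":[0,0,0]},{"dp":[0,0,0],"angular":[0,0,0]}]' 1 60
```

```text
t: 17.7
tcp_pos: [0.505, -0.2072, 0.0966]
tool_rot: [0.934, 0.356, 0.0, 0.001]
force: [0.5, -0.1, -0.2]
finger_gap: 0.595
gripper_force: 0.0
t: 18.3
tcp_pos: [0.5046, -0.2071, 0.097]
tool_rot: [0.934, 0.356, 0.0, 0.001]
force: [0.1, 0.9, 5.6]
finger_gap: 0.256
gripper_force: 58.5
```

```bash
python3 -m crank '[{"dp":[0,0,0.3],"angular":[0,0,0]},{"dp":[0,0,0.6],"angular":[0,0,0]},{"dp":[0,0,0.8],"angular":[0,0,0]},{"dp":[0,0,0.9],"angular":[0,0,0]},{"dp":[0,0,0.9],"angular":[0,0,0]},{"dp":[0,0,0.5],"angular":[0,0,0]},{"dp":[0,0,0],"angular":[0,0,0]}]';python3 -m crank '[{"dp":[0,0.6,0],"angular":[0,0,0]},{"dp":[-0.1,0.95,0],"angular":[0,0,0]},{"dp":[-0.1,0.95,0],"angular":[0,0,0]},{"dp":[-0.1,0.95,0],"angular":[0,0,0]},{"dp":[-0.1,0.95,0],"angular":[0,0,0]},{"dp":[-0.1,0.95,0],"angular":[0,0,0]},{"dp":[-0.1,0.95,0],"angular":[0,0,0]},{"dp":[-0.1,0.95,0],"angular":[0,0,0]},{"dp":[-0.1,0.95,0],"angular":[0,0,0]},{"dp":[-0.1,0.95,0],"angular":[0,0,0]},{"dp":[-0.1,0.8,0],"angular":[0,0,0]},{"dp":[-0.1,0.6,0],"angular":[0,0,0]},{"dp":[-0.05,0.38,0],"angular":[0,0,0]},{"dp":[0,0,0],"angular":[0,0,0]},{"dp":[0,0,0],"angular":[0,0,0]},{"dp":[0,0,0],"angular":[0,0,0]}]'
```

```text
t: 19.0
tcp_pos: [0.5055, -0.2078, 0.2186]
tool_rot: [0.934, 0.356, 0.002, 0.002]
force: [-0.1, -0.6, -1.2]
finger_gap: 0.26
gripper_force: 58.8
t: 20.6
tcp_pos: [0.4698, 0.1203, 0.2157]
tool_rot: [0.935, 0.356, -0.0, 0.0]
force: [-0.4, -0.3, -1.3]
finger_gap: 0.254
gripper_force: 58.9
```

```bash
python3 -m crank '[{"dp":[0.1,0.02,-0.5],"angular":[0,0,0]},{"dp":[0,0,-0.7],"angular":[0,0,0]},{"dp":[0,0,-0.6],"angular":[0,0,0]},{"dp":[0,0,-0.2],"angular":[0,0,0]},{"dp":[0,0,0],"angular":[0,0,0]},{"dp":[0,0,0],"angular":[0,0,0]},{"dp":[0,0,0],"angular":[0,0,0]}]'
python3 - <<'E'
from h import *
from station import sense,vision
d=vision.snapshot("side");np.savez("pics/side3.npz",**d);x,y,w,h=165,90,110,100
cv2.imwrite("pics/bolt3.png",np.clip(cv2.resize(d["image"][y:y+h,x:x+w],(660,600),interpolation=cv2.INTER_CUBIC)*1.4,0,255).astype(np.uint8))
s=sense();print(s["tcp_pos"].round(4));print(proj(d,[[.473,.1208,.075],[.473,.1208,.068]]))
E
```

```text
t: 21.3
tcp_pos: [0.4735, 0.1214, 0.1568]
tool_rot: [0.935, 0.356, 0.001, 0.0]
force: [-0.2, -0.2, -0.5]
finger_gap: 0.258
gripper_force: 58.9
[0.4734 0.1214 0.1568]
[[209.39138081 164.13704897]
 [209.6940863  166.34491492]]
```

View pics/bolt3.png

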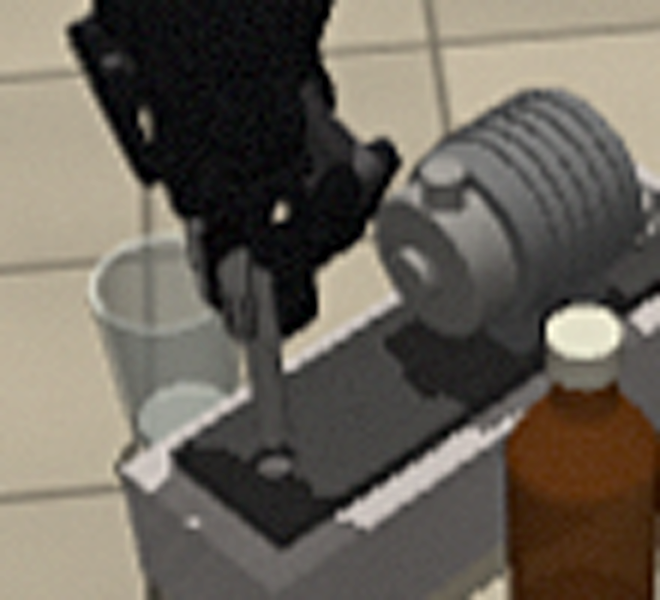

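The crop shows the bolt upright, its foot at crop (270,455) just above the hole at (274,464), so it is lined up to within about 1 mm.

```bash
python3 -m crank '[{"dp":[0,-0.015,-0.2],"angular":[0,0,0]},{"dp":[0,0,-0.15],"angular":[0,0,0]},{"dp":[0,0,-0.15],"angular":[0,0,0]},{"dp":[0,0,0],"angular":[0,0,0]},{"dp":[0,0,0],"angular":[0,0,0]}]';python3 -m crank '[{"dp":[0,0,-0.1],"angular":[0,0,0]},{"dp":[0,0,-0.1],"angular":[0,0,0]},{"dp":[0,0,0],"angular":[0,0,0]},{"dp":[0,0,0],"angular":[0,0,0]}]'
```

```text
t: 21.85
tcp_pos: [0.4726, 0.1211, 0.1406]
tool_rot: [0.934, 0.356, -0.0, -0.0]
force: [-0.1, 0.1, -1.4]
finger_gap: 0.255
gripper_force: 58.9
t: 22.25
tcp_pos: [0.4727, 0.1211, 0.1348]
tool_rot: [0.934, 0.356, -0.0, -0.0]
force: [0.7, -0.4, -1.5]
finger_gap: 0.259
gripper_force: 58.9
```

```bash
python3 -m crank '[{"dp":[0,0,-0.25],"angular":[0,0,0]},{"dp":[0,0,-0.25],"angular":[0,0,0]},{"dp":[0,0,-0.25],"angular":[0,0,0]},{"dp":[0,0,0],"angular":[0,0,0]},{"dp":[0,0,0],"angular":[0,0,0]}]';python3 -m crank '[{"dp":[0,0,-0.2],"angular":[0,0,0]},{"dp":[0,0,-0.2],"angular":[0,0,0]},{"dp":[0,0,-0.15],"angular":[0,0,0]},{"dp":[0,0,0],"angular":[0,0,0]},{"dp":[0,0,0],"angular":[0,0,0]}]'
```

```text
t: 22.75
tcp_pos: [0.4725, 0.121, 0.1119]
tool_rot: [0.934, 0.356, -0.001, -0.0]
force: [-0.5, 0.9, -2.3]
finger_gap: 0.255
gripper_force: 58.9
t: 23.25
tcp_pos: [0.4727, 0.1211, 0.0957]
tool_rot: [0.934, 0.356, -0.0, -0.0]
force: [-0.1, -0.3, -1.2]
finger_gap: 0.253
gripper_force: 58.9
```

Bolt foot is at about 0.0185, with 5.5 mm to go.

```bash
python3 -m crank '[{"dp":[0,0,-0.1],"angular":[0,0,0]},{"dp":[0,0,-0.06],"angular":[0,0,0]},{"dp":[0,0,0],"angular":[0,0,0]},{"dp":[0,0,0],"angular":[0,0,0]}]';python3 -m crank '[{"dp":[0,0,-0.04],"angular":[0,0,0]},{"dp":[0,0,0],"angular":[0,0,0]},{"dp":[0,0,0],"angular":[0,0,0]}]'
```

```text
t: 23.65
tcp_pos: [0.4727, 0.1211, 0.0911]
tool_rot: [0.934, 0.356, -0.0, -0.0]
force: [0.0, 0.1, -1.9]
finger_gap: 0.263
gripper_force: 58.9
t: 23.95
tcp_pos: [0.4729, 0.1211, 0.09]
tool_rot: [0.934, 0.356, 0.0, 0.0]
force: [0.1, 0.5, 0.3]
finger_gap: 0.257
gripper_force: 59.0
```

```bash
python3 -m crank '[{"dp":[0,0,-0.04],"angular":[0,0,0]},{"dp":[0,0,0],"angular":[0,0,0]},{"dp":[0,0,0],"angular":[0,0,0]}]'
```

```text
t: 24.25
tcp_pos: [0.4729, 0.1211, 0.0899]
tool_rot: [0.934, 0.356, 0.0, 0.0]
force: [-1.8, -0.6, 10.2]
finger_gap: 0.256
gripper_force: 60.2
```

```bash
python3 -m crank '[{"dp":[0,0,0],"angular":[0,0,0]},{"dp":[0,0,0],"angular":[0,0,0]},{"dp":[0,0,0],"angular":[0,0,0]},{"dp":[0,0,0],"angular":[0,0,0]},{"dp":[0,0,0.2],"angular":[0,0,0]},{"dp":[0,0,0.4],"angular":[0,0,0]},{"dp":[0,0,0.8],"angular":[0,0,0]},{"dp":[0,0,0.9],"angular":[0,0,0]},{"dp":[0,0,0.9],"angular":[0,0,0]},{"dp":[0,0,0.9],"angular":[0,0,0]},{"dp":[0,0,0.9],"angular":[0,0,0]},{"dp":[0,0,0.9],"angular":[0,0,0]},{"dp":[0,0,0],"angular":[0,0,0]}]' 0.45;python3 -m crank '[{"dp":[0,-0.9,0.3],"angular":[0,0,0]},{"dp":[0,-1,0.3],"angular":[0,0,0]},{"dp":[0,-1,0.3],"angular":[0,0,0]},{"dp":[0,-1,0],"angular":[0,0,0]},{"dp":[0,-1,0],"angular":[0,0,0]},{"dp":[0,-1,0],"angular":[0,0,0]},{"dp":[0,-1,0],"angular":[0,0,0]},{"dp":[0,-1,0],"angular":[0,0,0]},{"dp":[0,-1,0],"angular":[0,0,0]},{"dp":[0,-1,0],"angular":[0,0,0]},{"dp":[0,-1,0],"angular":[0,0,0]},{"dp":[0,-1,0],"angular":[0,0,0]},{"dp":[0,-1,0],"angular":[0,0,0]},{"dp":[0,-1,0],"angular":[0,0,0]},{"dp":[0,-1,0],"angular":[0,0,0]},{"dp":[0,-0.8,0],"angular":[0,0,0]},{"dp":[0,-0.3,0],"angular":[0,0,0]},{"dp":[0,0,0],"angular":[0,0,0]},{"dp":[0,0,0],"angular":[0,0,0]}]'
python3 - <<'E'
from h import *
from station import vision
out=[]
for n in("side","top"):
    d=vision.snapshot(n);np.savez(f"pics/{n}4.npz",**d);x,y,ww,hh=(165,110,180,250) if n=="side" else (120,130,260,140)
    out.append(cv2.resize(d["image"][y:y+hh,x:x+ww],(400,hh*400//ww),interpolation=cv2.INTER_CUBIC))
    w=cloud(d);q=w[(np.hypot(w[...,0]-.473,w[...,1]-.1208)<.025)&(w[...,2]>.088)]
    print(n,len(q),q.mean(0).round(4) if len(q) else"",np.percentile(q[:,2],[5,95]).round(4) if len(q) else "")
h=max(o.shape[0] for o in out);out=[np.pad(o,((0,h-o.shape[0]),(0,0),(0,0))) for o in out]
cv2.imwrite("pics/end4.png",np.clip(np.hstack(out)*1.4,0,255).astype(np.uint8))
E
```

```text
t: 25.55
tcp_pos: [0.475, 0.1212, 0.2702]
tool_rot: [0.934, 0.356, 0.005, 0.002]
force: [0.4, 0.4, 0.1]
finger_gap: 0.55
gripper_force: 0.0
t: 27.45
tcp_pos: [0.4724, -0.3576, 0.2923]
tool_rot: [0.934, 0.356, -0.0, -0.001]
force: [0.5, 1.4, 0.1]
finger_gap: 0.551
gripper_force: 0.0
side 0  
top 95 [0.4723 0.1207 0.0934] [0.0909 0.0956]
```

View pics/end4.png

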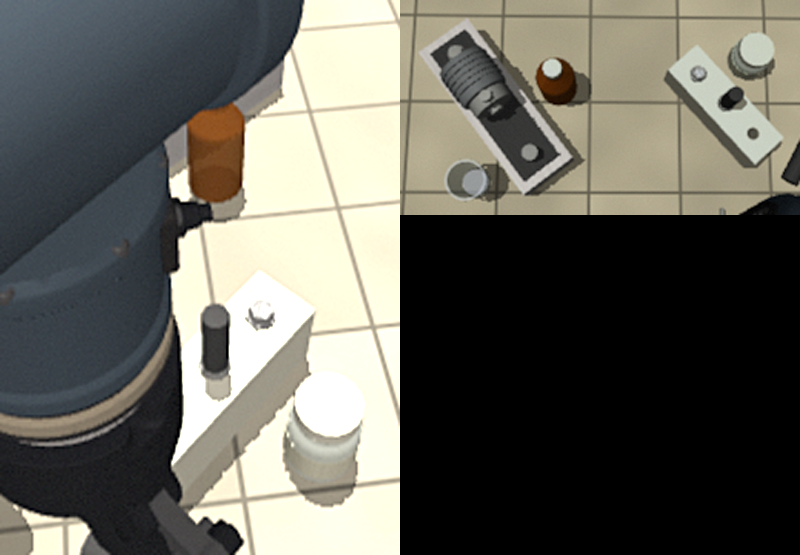

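The picture shows the bolt head on the aligned foot at (530,152), its top at 93.4 mm against 94 expected. The drift stands in the middle socket at (733,98), the hexagon bolt is still in place, and the glassware has not moved.

```bash
python3 -c "
from station import order
print(order.sign_off())"
```

```text
the job is handed in; nothing more can be done
None
```

The job is handed in at about 27.5 s of the 72 s: the drift lined up the holes and is back in the rack's middle socket, the tall-headed bolt sits flat on the foot (head top measured at 93.4 mm, 94 expected), the hexagon bolt and glassware are undisturbed, and the arm is clear.

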